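# Strip the bolt press after a glue-up

### The arm

A 7-joint arm with a two-finger parallel gripper is mounted at the origin on the work surface. World frame = base frame: x ahead of the robot, y to its left, z up, the work surface at z = 0. Lengths are in m, angles in rad, forces in N, time in s.
With the tool pointing down it reaches from about 0.35 to 0.9 m from the base axis. Payload 8.1 kg.
Tool frame: the origin (TCP) lies at the very end of the fingers, on their centre line; the grasp point (between the pads) lies 19 mm behind it; z points along the fingers, y is the line along which they close (so a half turn about z gives the same grasp; the last joint's range is limited). The gripper opens to 92 mm and grips with 3 to 60 N. Pads are 19 mm wide; open, the fingers measure 130 mm over their backs; the gripper's body (75 mm by 190 mm) begins 47 mm behind the grasp point.
Start: joints at [-1.309, 0.434, 0.025, 1.573, -0.012, 1.134, -0.075], TCP at [0.223, 0.584, 0.227] pointing down, gripper open.
Joint ranges: [-2.62, 2.62], [-0.44, 2.09], [-1.27, 1.32], [0.08, 2.57], [-1.32, 4.46], [0.12, 2], [-2.74, 2.74]. Speed limits (rad/s): [2.22, 2.22, 3.01, 3.01, 3.14, 3.14, 3.14].

### API

Orientations are given as a rotation vector (axis times angle).
In Python, from cell import arm gives the robot as it stands.
- The arm moves only by the tool jog_arm, never from a script. Its argument "rows" is a list of rows, each a list of 3 entries, a list of its own where there are three numbers: the shift along the world's x, y, z in cm, then the turn, a rotation vector about the world's x, y, z in degrees, then the opening, from 0 (shut) to 1 (fully open). A call has 1 to 8 rows; each row is the pose to reach, as a shift and turn from the pose commanded when the call began; what a row does not reach only later rows make up. A row lasts 1/8 s, in which the tool goes at most 62.5 mm and 10.7 degrees, less where a joint would pass 70% of its speed; a pose out of reach is approached as far as the arm can. A call with a gripper value outside its range is refused whole. The fingers move at their own pace and stop on an object; "newtons" is the grip in N (left out, the last holds). Time passes only in rows, so rows that repeat a pose let the fingers close. It gives the time, the measured TCP pose, the force, the opening and the grip force at its end, in the units of the state.
- arm.observe(): the state, without advancing time (a new reading comes with each control period).
- arm.get_image(name): name is "scene" or "top" or "wrist"; returns a dict with "img" (400x640x3 uint8, red, green, blue), "depth" (400x640 float32, m along the optical axis (not along the pixel's ray), 0 where there is no reading), "fx", "fy", "cx", "cy" (pixels), "rvec" (rotation vector, rad) and "tvec" (3), from world to camera coordinates, as OpenCV has them; the wrist camera has in their place "mount" (4x4, takes a point from camera to tool coordinates, whose origin is the TCP and whose axes are the flange's). Camera axes: x right, y down, z forward; pixel columns grow to the right and rows downward; lengths in m; the calibration is good to about 2 mm. A picture is of the moment at which its call begins: read the wrist's pose just before it.
- arm.sign_off(): hands the job in; it is judged then, once.
The state is a dict: "clock": time; "joints": joint angles; "dq": joint speeds; "joint_efforts": joint torques, N m; "position": TCP position; "ee_rot": TCP orientation; "force": force on the tool from outside, world axes, zero at the start; "ft_torque": the same for the moment, N m; "width": opening from 0.0 (shut) to 1.0 (fully open); "gripper_force": force on a finger pad.
Only numpy, scipy, OpenCV 4.12 (cv2) and the standard library are available. Lean on these libraries where they do the work, as an engineer would, in place of code of your own. Each camera call takes 0.05 s, during which the arm holds its last target. There are 200 camera calls.

### The job

The glue has set and the wing nut is already spun off its thread: take the press on the bench apart from the top down. Stand the wing nut, wings up, in the round steel dish, thread the washer down onto the wire spindle with the other washers, lay the round wooden caul flat inside the square tray, and last lay the square glued blank centrally and squarely across the two strips of the drying rack. Set each part down before you take the next, let none fall from a height, and leave the glue bottle standing where it is.

Things in the scene. Friction and masses are not known exactly. Their poses are not given: they have to be found in the camera images.
- press: Bolt press, fixed: grey laminated board 140 x 140 x 18 mm, on it a dark round platen 54 mm across, 12 mm high, and an upright M12 steel stud. Origin: centre of the board's underside, on the stud's axis; z up, x and y along the edges. Platen top (under the blank) 30 mm above the origin. Stud 12 mm thick up to 70 mm above the origin, then a plain nose 8.6 mm thick up to 77 mm. Yaw varies.
- wing_nut: Dark steel wing nut on top, already unscrewed: rests on the thread's end (70 mm above the press's origin), the nose in its bore, and lifts straight off. Hub 24 mm across, 16 mm high; two wings 5 mm thick along its x axis, 62 mm tip to tip, rising 27 mm above its foot. Origin: centre of the hub's foot; z up; yaw varies. Grip the hub along y, or the wings. 60 g.
- washer: Thick steel washer, 42 mm across, 5 mm thick, hole 15 mm, loose under the wing nut with a 3 mm gap between. Origin: centre of its underside; z up. Starts 62 mm above the press's origin. 45 g.
- caul: Round wooden caul (pressing pad), mid-brown, 54 mm across, 14 mm thick, hole 15 mm, loose under the washer. Origin: centre of its underside; z up. Starts 48 mm above the press's origin. 30 g.
- blank: Square glued blank of light wood with a dark middle ply, 64 x 64 mm, 18 mm thick, hole 15 mm, lying loose on the platen at the bottom of the stack. Origin: centre of its underside; x and y along its edges, z up. Starts 30 mm above the press's origin, so the stud's end stands 47 mm above its underside; yaw varies. 40 to 75 g.
- dish: Round shallow bare-steel parts dish, fixed: 140 mm across the rim, 120 mm across the foot, 18 mm high, wall and floor 3 mm. Origin: centre of its underside; the inner floor is 3 mm above it.
- spindle: Washer spindle, fixed: round wooden foot 80 mm across, 16 mm high, with an upright steel wire 6 mm thick, top 66 mm above the origin. Two washers of the same kind already lie on it; the next comes to lie on them 26 mm above the origin. Origin: centre of the foot's underside, on the wire's axis; z up.
- tray: Square plywood caul tray, fixed: 130 x 130 mm outside, 22 mm high, walls 6 mm. A square dark caul 98 x 98 mm already fills most of its floor; its upper face, where the round caul comes to lie, is 18 mm above the origin. Origin: centre of the tray's underside; x and y along its sides.
- rack: Drying rack, fixed: two dark wooden strips, each 120 mm long along the rack's y axis and 16 mm wide, 40 mm apart between centres (at x = +20 and -20 mm), lying on two light cross battens 120 mm long. The strips' upper faces, where the blank comes to lie, are 24 mm above the origin. Origin: centre of the rack's underside; z up.
- glue_bottle: White glue bottle with an orange cap, 56 mm across, 150 mm high, standing loose on the bench beyond the work; to be left alone. Origin: centre of its underside.
There are look-alikes about, which are no part of the job. Of the things that look like the spindle, take the one that is farthest from the robot's base at the start.

How it is judged:
On the way, in this order (a step that is already met when the one before it is completed fails the run):
1. the wing nut stands in the dish, let go (horizontal distance between wing_nut and dish below 0.05 m and z of wing_nut in the frame of dish below 0.008 m and angle between wing_nut's own z axis and vertical below 0.2 rad and contact force between wing_nut and the fingers below 0.05 N), for 0.2 s.
2. the washer lies on the spindle's washers, let go (horizontal distance between washer and spindle below 0.008 m and z of washer in the frame of spindle below 0.03 m and angle between washer's own z axis and vertical below 0.12 rad and contact force between washer and the fingers below 0.05 N), for 0.2 s.
3. the caul lies flat in the tray, let go (horizontal distance between caul and tray below 0.046 m and z of caul in the frame of tray below 0.022 m and angle between caul's own z axis and vertical below 0.1 rad and contact force between caul and the fingers below 0.05 N), for 0.2 s.
4. the blank lies centrally and squarely across the rack's strips, let go (horizontal distance between blank and rack below 0.015 m and z of blank in the frame of rack between 0.02 and 0.028 m and angle between blank's own z axis and vertical below 0.06 rad and (angle between the x axis of blank and the x axis of rack, either way round below 0.25 rad or angle between the x axis of blank and the y axis of rack, either way round below 0.25 rad) and contact force between blank and the fingers below 0.05 N), for 0.2 s.
At the end, for the whole second after the job is handed in: All released and at rest: nut upright on the dish floor; washer flat on the spindle's washers, wire through its hole; round caul flat on the square caul in the tray; blank level on both strips, within 15 mm of the rack's centre and 0.25 rad of square (all of step 1 and all of step 2 and all of step 3 and all of step 4 and linear speed of each of wing_nut, washer, caul, blank below 0.02 m/s); the robot touches nothing.
It fails at once if a part is let fall from more than 12 cm above the bench ((contact force between wing_nut and anything else below 0.005 N and height (world z) of wing_nut above 0.12 m and linear speed of wing_nut above 0.4 m/s) or (contact force between washer and anything else below 0.005 N and height (world z) of washer above 0.12 m and linear speed of washer above 0.4 m/s) or (contact force between caul and anything else below 0.005 N and height (world z) of caul above 0.12 m and linear speed of caul above 0.4 m/s) or (contact force between blank and anything else below 0.005 N and height (world z) of blank above 0.12 m and linear speed of blank above 0.4 m/s)).
It fails at once if the glue bottle is knocked over or pushed more than 25 mm (distance of glue_bottle from where it was at the start of the episode above 0.025 m or angle between glue_bottle's own z axis and vertical above 0.3 rad).
It also fails if it takes over 134 s, if anything falls off the work surface, if the arm or the gripper's body presses on something with over 40 N, if the wrist force passes 120 N, or if a joint passes its speed limit or range.

## Working session

There is one attempt and no reset: what is moved stays moved. The work goes in short steps, Python scripts to look and compute and a tool call to move; the robot and the scene stay as the last step left them, time stands still between calls to the robot, and variables do not carry over. Pictures are saved under pics/ and viewed, at most 14 in all, crops included, and the job is handed in when it is done.

Besides the shell and the picture viewer there is one more tool, called after "Call:" as name(argument=value, ...), one argument or row to a line, values as JSON. jog_arm: Moves the arm, as the interface text tells. Its arguments: {"type":"object","properties":{"rows":{"type":"array","items":{"type":"array"}},"newtons":{"type":"number"}},"required":["rows"]}

```bash
ls; mkdir -p pics
cat > h.py <<'E'
import numpy as np, cv2
from cell import arm
def snap(n):
    s=arm.observe(); d=arm.get_image(n); d['s']=s
    if n=='wrist':
        T=np.eye(4); T[:3,:3]=cv2.Rodrigues(np.array(s['ee_rot'],float))[0]; T[:3,3]=s['position']
        d['T']=T@np.array(d['mount'])
    else:
        R=cv2.Rodrigues(np.array(d['rvec'],float))[0]; T=np.eye(4); T[:3,:3]=R.T; T[:3,3]=-R.T@np.array(d['tvec']).ravel(); d['T']=T
    return d
def ray(d,u,v,z):
    r=d['T'][:3,:3]@np.array([(u-d['cx'])/d['fx'],(v-d['cy'])/d['fy'],1]); o=d['T'][:3,3]
    return o+r*(z-o[2])/r[2]
def cloud(d):
    v,u=np.mgrid[:400,:640]; z=d['depth']
    P=np.stack([(u-d['cx'])/d['fx']*z,(v-d['cy'])/d['fy']*z,z],-1)
    P=P@d['T'][:3,:3].T+d['T'][:3,3]; P[z==0]=np.nan
    return P
def save(d,n): cv2.imwrite('pics/'+n,d['img'][:,:,::-1])
E
python3 - <<'E'
from h import *
for n in ['top','scene']:
    d=snap(n); save(d,n+'0.png'); np.savez(n+'0.npz',P=cloud(d),img=d['img']); print(n,d['T'].round(3).tolist(),d['fx'])
print(arm.observe())
E
```

```text
pics
top [[0.064, -0.974, 0.217, 0.311], [-0.998, -0.062, 0.017, -0.017], [-0.003, -0.218, -0.976, 1.09], [0.0, 0.0, 0.0, 1.0]] 383.57749632538014
scene [[-0.401, 0.578, -0.71, 1.353], [0.916, 0.25, -0.314, 0.364], [-0.003, -0.776, -0.63, 0.818], [0.0, 0.0, 0.0, 1.0]] 433.29342619348057
{'clock': 0.1, 'joints': array([-1.30861166,  0.43515858,  0.02495845,  1.5739754 , -0.01160893,
        1.13399202, -0.07511962]), 'dq': array([ 9.95806774e-05, -1.81639915e-03,  1.27390281e-04, -1.87389138e-03,
        1.40165581e-03,  6.85303619e-04,  5.68493771e-04]), 'joint_efforts': array([ 2.48512122e-03, -6.69127750e+01,  9.87631828e-01, -3.15144181e+01,
       -6.06195861e-02,  3.74227739e-02,  9.39328265e-05]), 'position': array([0.2228472 , 0.58344874, 0.22603187]), 'ee_rot': array([-5.69926728e-01, -3.08932051e+00,  2.16956989e-03]), 'force': array([-0.48176473, -0.27547502,  0.05937977]), 'ft_torque': array([-0.04429299, -0.03750023,  0.00326329]), 'gripper_force': 0.0, 'width': 1.0028454549447152}
```

View pics/top0.png

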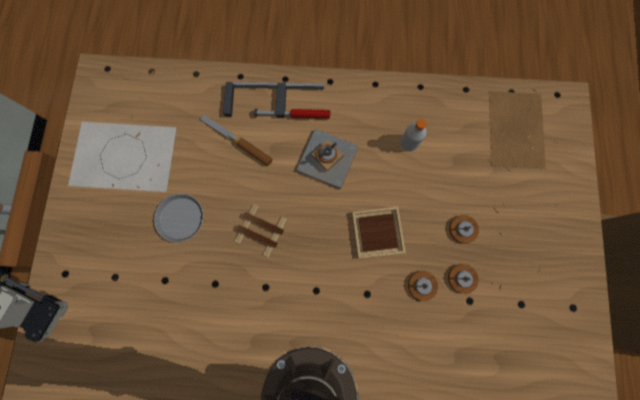

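View pics/scene0.png

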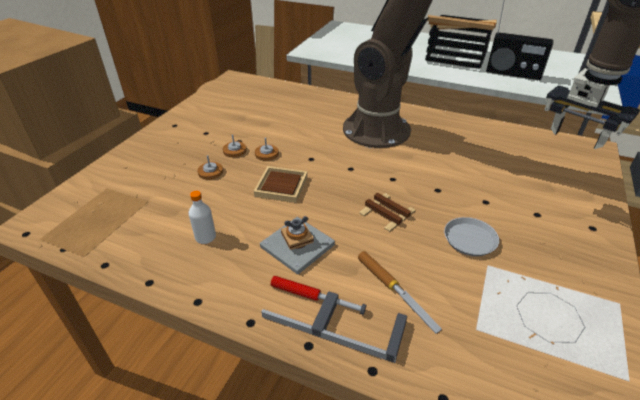

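The top view shows the press at (328,158), dish (179,218), rack (262,231), tray (379,232) and bottle (414,136). The three spindle candidates are at (463,229), (463,278) and (422,286). The scene view agrees.

Run:
```python
from h import *
d=snap('top'); s=snap('scene'); P=cloud(d); img=d['img']
np.set_printoptions(precision=4,suppress=True)
for n,u,v,z in [('press',328,157,.1),('dish',179,218,.01),('rack',262,231,.024),('tray',379,232,.02),('s1',463,229,.02),('s2',463,278,.02),('s3',422,286,.02),('bottle',414,136,.1)]:
    p=ray(d,u,v,z)
    print(n,p,np.hypot(p[0],p[1]))
    # refine: centroid of points above bench within radius, by height
    r=np.hypot(P[...,0]-p[0],P[...,1]-p[1])
    m=(r<.11)&(P[...,2]>.008)
    if m.any():
        q=P[m]; print('   cloud mid',(q.min(0)+q.max(0))/2,'ext',np.ptp(q,axis=0),'n',m.sum())
for nm,D in (('top',d),('scene',s)):
    c=P if nm=='top' else cloud(s)
    m=(np.hypot(c[...,0]-ray(d,328,157,.1)[0],c[...,1]-ray(d,328,157,.1)[1])<.05)&(c[...,2]>.06)
    print(nm,c[m].mean(0),c[m].max(0),m.sum())
```

```text
press [ 0.6233 -0.0095  0.1   ] 0.6233475809949436
   cloud mid [ 0.644  -0.0065  0.0535] ext [0.1694 0.1709 0.0907] n 2199
dish [0.4442 0.4029 0.01  ] 0.5996648693240598
   cloud mid [0.4444 0.4026 0.0153] ext [0.1378 0.1383 0.0144] n 439
rack [0.4209 0.1614 0.024 ] 0.4508033336110388
   cloud mid [0.4289 0.166  0.019 ] ext [0.1333 0.1335 0.022 ] n 570
tray [ 0.4394 -0.1641  0.02  ] 0.468989123429267
   cloud mid [ 0.4388 -0.1618  0.018 ] ext [0.1493 0.1502 0.0198] n 1780
s1 [ 0.4627 -0.3978  0.02  ] 0.6101494742442841
   cloud mid [ 0.4282 -0.4026  0.0382] ext [0.1505 0.0792 0.0597] n 725
s2 [ 0.3289 -0.3957  0.02  ] 0.5145449370970083
   cloud mid [ 0.3531 -0.3631  0.0374] ext [0.1707 0.1524 0.0584] n 1070
s3 [ 0.3006 -0.2848  0.02  ] 0.4141152323920677
   cloud mid [ 0.33   -0.3041  0.0388] ext [0.1335 0.1809 0.0612] n 1005
bottle [ 0.6978 -0.24    0.1   ] 0.7379426432668165
   cloud mid [ 0.7117 -0.2453  0.0818] ext [0.0531 0.0522 0.1468] n 555
top [ 0.6438 -0.0078  0.0727] [0.6713 0.02   0.0989] 269
scene [ 0.6545 -0.0026  0.075 ] [0.6729 0.0198 0.1002] 309
```

Call:
jog_arm(
  rows=[
    [[6,-8,5],[0,0,0],1],
    [[10,-14,8],[0,0,0],1],
    [[14,-20,8],[0,0,0],1],
    [[18,-26,8],[0,0,0],1],
    [[22,-32,8],[0,0,0],1],
    [[26,-38,8],[0,0,0],1],
    [[30,-44,8],[0,0,0],1],
    [[34,-50,8],[0,0,0],1],
  ],
)

```text
clock: 1.2
position: [0.498, 0.1806, 0.3057]
ee_rot: [0.569, 3.089, 0.001]
force: [1.3, 1.4, -0.4]
width: 1.0
gripper_force: 0.0
```

Call:
jog_arm(
  rows=[
    [[4,-4,0],[0,0,0],1],
    [[6,-7,0],[0,0,0],1],
    [[7,-8.5,0],[0,0,0],1],
    [[7,-8.5,0],[0,0,0],1],
    [[7,-8.5,0],[0,0,0],1],
  ],
)

```text
clock: 1.82
position: [0.5664, 0.0994, 0.3055]
ee_rot: [-0.566, -3.089, -0.001]
force: [-1.3, 0.4, 0.5]
width: 0.998
gripper_force: 0.0
```

Run:
```python
from h import *
np.set_printoptions(precision=4,suppress=True)
d=snap('wrist'); save(d,'w1.png'); print(d['s']['clock'],d['s']['position'],d['mount'],d['fx'])
P=cloud(d); print(np.nanmin(P[...,2]),np.nanmax(P[...,2]))
np.savez('w1.npz',P=P)
```

```text
1.825 [0.5664 0.0994 0.3055] [[-0.0011 -0.9643 -0.2648  0.0722]
 [ 1.     -0.0009 -0.001   0.0009]
 [ 0.0007 -0.2648  0.9643 -0.1584]
 [ 0.      0.      0.      1.    ]] 335.8155045902944
-0.003253272110162464 0.4216622916971183
```

View pics/w1.png

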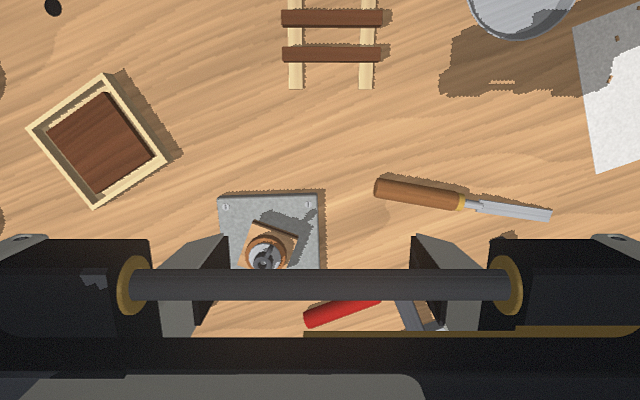

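The wrist view shows the press at about (268,240), partly hidden by the gripper. I'll move back so that it clears, and look again.

Call:
jog_arm(
  rows=[
    [[5,-3,0],[0,0,0],1],
    [[9,-6,-3],[0,0,0],1],
    [[13,-8.5,-6],[0,0,0],1],
    [[15,-8.5,-7],[0,0,0],1],
    [[15,-8.5,-7],[0,0,0],1],
    [[15,-8.5,-7],[0,0,0],1],
  ],
)

```text
clock: 2.62
position: [0.7168, 0.014, 0.2362]
ee_rot: [0.567, 3.09, 0.001]
force: [-0.4, 0.3, 0.5]
width: 1.0
gripper_force: 0.0
```

Run:
```python
from h import *
np.set_printoptions(precision=4,suppress=True)
d=snap('wrist'); save(d,'w2.png'); print(d['s']['clock'],d['s']['position'],d['s']['ee_rot'])
P=cloud(d); np.savez('w2.npz',P=P,img=d['img'],T=d['T'],K=[d['fx'],d['fy'],d['cx'],d['cy']])
r=np.hypot(P[...,0]-.644,P[...,1]+.006)
for lo,hi in [(.012,.024),(.044,.052),(.058,.066),(.064,.07),(.08,.09),(.088,.105)]:
    m=(r<.1)&(P[...,2]>lo)&(P[...,2]<hi)
    if m.sum()>5:
        q=P[m]; (c,wh,a)=cv2.minAreaRect(q[:,:2].astype(np.float32)*1000); print(lo,hi,m.sum(),c,wh,a,q.mean(0))
```

```text
2.625 [0.7168 0.014  0.2362] [0.5671 3.0899 0.0013]
0.012 0.024 12408 (648.1455078125, -6.272605895996094) (140.27938842773438, 140.58389282226562) 70.85405731201172 [ 0.6438 -0.0027  0.0184]
0.044 0.052 1640 (647.990234375, -6.141632080078125) (64.318603515625, 64.12649536132812) 47.428184509277344 [ 0.647  -0.0034  0.0485]
0.058 0.066 888 (647.942138671875, -5.903142929077148) (52.78434753417969, 52.8383674621582) 5.109710216522217 [ 0.6478 -0.0041  0.0624]
0.064 0.07 819 (648.2708129882812, -6.268552780151367) (41.33625793457031, 47.822425842285156) 81.50221252441406 [ 0.6481 -0.0045  0.0673]
0.08 0.09 548 (647.0941772460938, -4.417036056518555) (22.897502899169922, 55.70987319946289) 24.149940490722656 [ 0.648  -0.0058  0.086 ]
0.088 0.105 243 (646.3605346679688, -7.130475997924805) (8.91833209991455, 60.97426986694336) 42.78194046020508 [ 0.6469 -0.0045  0.0952]
```

View pics/w2.png

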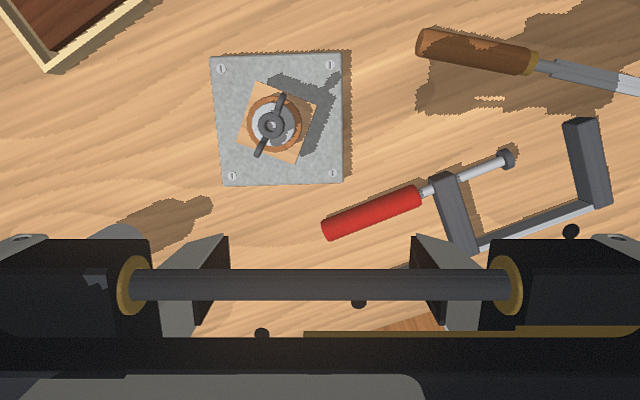

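The wrist view shows the press at (280,120) with the nut at (271,126). The depth cloud puts the stack axis at (0.648,-0.006), the wings at about 134° and the blank's edges at about 47°. I'll turn the tool by -25° and go down over the nut.

Call:
jog_arm(
  rows=[
    [[-3,-1,-2],[0,0,-8],0.6],
    [[-6,-2,-4],[0,0,-16],0.6],
    [[-6.9,-2,-8],[0,0,-25],0.6],
    [[-6.9,-2,-10],[0,0,-25],0.6],
    [[-6.9,-2,-11],[0,0,-25],0.6],
    [[-6.9,-2,-11],[0,0,-25],0.6],
  ],
  newtons=20,
)

```text
clock: 3.42
position: [0.6482, -0.0071, 0.126]
ee_rot: [1.224, 2.893, 0.001]
force: [-0.1, 0.5, 0.2]
width: 0.599
gripper_force: 0.0
```

Run:
```python
from h import *
np.set_printoptions(precision=4,suppress=True)
s=arm.observe(); print(s['position'],s['ee_rot'],s['joints'],s['width'])
R=cv2.Rodrigues(s['ee_rot'])[0]; print(np.degrees(np.arctan2(R[1,1],R[0,1])))
```

```text
[ 0.6482 -0.0071  0.126 ] [1.2239 2.8932 0.0008] [-0.3425  0.5852  0.4169  1.6518 -0.2765  0.9629  0.9421] 0.5985413341863411
44.141177816487456
```

Call:
jog_arm(
  rows=[
    [[0,0.1,-3],[0,0,0],0.6],
    [[0,0.1,-5.2],[0,0,0],0.6],
    [[0,0.1,-5.2],[0,0,0],0.6],
    [[0,0.1,-5.2],[0,0,0],0.2],
    [[0,0.1,-5.2],[0,0,0],0.15],
    [[0,0.1,-5.2],[0,0,0],0.15],
    [[0,0.1,-5.2],[0,0,0],0.15],
  ],
  newtons=20,
)

```text
clock: 4.3
position: [0.6485, -0.0065, 0.074]
ee_rot: [1.225, 2.892, 0.001]
force: [0.7, -0.6, 2.6]
width: 0.243
gripper_force: 20.0
```

Call:
jog_arm(
  rows=[
    [[0,0,1.5],[0,0,0],0.15],
    [[0,0,3.5],[0,0,0],0.15],
    [[-1,2,3.5],[0,0,0],0.15],
    [[-3,6,3.5],[0,0,0],0.15],
    [[-5,10,3.5],[0,0,0],0.15],
    [[-7,14,3.5],[0,0,0],0.15],
    [[-9.5,19,3.5],[0,0,0],0.15],
    [[-12,24,3.5],[0,0,0],0.15],
  ],
  newtons=30,
)

```text
clock: 5.3
position: [0.5257, 0.2362, 0.1082]
ee_rot: [-1.223, -2.893, -0.0]
force: [0.7, 0.4, 0.2]
width: 0.243
gripper_force: 30.0
```

Call:
jog_arm(
  rows=[
    [[-2.5,5,0],[0,0,0],0.15],
    [[-5,10,0],[0,0,0],0.15],
    [[-7,14,0],[0,0,0],0.15],
    [[-8.4,16.9,0],[0,0,0],0.15],
    [[-8.4,16.9,0],[0,0,0],0.15],
    [[-8.4,16.9,0],[0,0,0],0.15],
  ],
)

```text
clock: 6.05
position: [0.4433, 0.4022, 0.1082]
ee_rot: [-1.224, -2.893, 0.002]
force: [0.7, -0.0, -0.7]
width: 0.244
gripper_force: 30.0
```

Run:
```python
from h import *
np.set_printoptions(precision=4,suppress=True)
d=snap('wrist'); save(d,'w3.png'); s=d['s']; print(s['position'],s['width'],s['force'])
P=cloud(d); r=np.hypot(P[...,0]-.444,P[...,1]-.403)
m=(r<.085)&(P[...,2]>.013)&(P[...,2]<.025); print(m.sum(),cv2.minEnclosingCircle(P[m][:,:2].astype(np.float32)*1000))
m=(r<.05)&(P[...,2]<.012); print(np.median(P[m][:,2]))
```

```text
[0.4433 0.4022 0.1082] 0.24404168320381858 [ 0.736  -0.0273 -0.729 ]
2841 ((444.7250671386719, 401.84814453125), 69.61246490478516)
0.003458389008547197
```

View pics/w3.png

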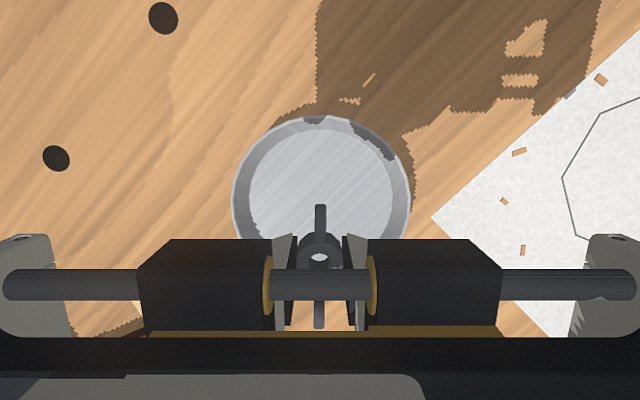

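The wrist view shows the nut upright in the fingers at (320,255), directly over the dish. I'll lower it and let go.

Call:
jog_arm(
  rows=[
    [[0,0,-4],[0,0,0],0.15],
    [[0,0,-8],[0,0,0],0.15],
    [[0,0,-9.5],[0,0,0],0.15],
    [[0,0,-10],[0,0,0],0.15],
    [[0,0,-10.2],[0,0,0],0.15],
    [[0,0,-10.2],[0,0,0],0.15],
  ],
)

```text
clock: 6.85
position: [0.4448, 0.4029, 0.0076]
ee_rot: [1.225, 2.892, 0.003]
force: [-0.1, 0.9, -0.0]
width: 0.243
gripper_force: 30.0
```

Call:
jog_arm(
  rows=[
    [[0,0,0],[0,0,0],0.5],
    [[0,0,0],[0,0,0],0.5],
    [[0,0,0],[0,0,0],0.5],
    [[0,0,2],[0,0,0],0.5],
    [[0,0,7],[0,0,0],0.5],
    [[0,0,12],[0,0,0],0.5],
  ],
)

```text
clock: 7.6
position: [0.444, 0.4021, 0.1277]
ee_rot: [-1.225, -2.893, 0.002]
force: [-0.3, 0.6, -0.5]
width: 0.5
gripper_force: 0.0
```

Run:
```python
from h import *
np.set_printoptions(precision=4,suppress=True)
d=snap('scene'); s=d['s']; print(s['position'],s['width'],s['force'])
cv2.imwrite('pics/s3.png',cv2.resize(d['img'][180:300,380:560,::-1],None,fx=3,fy=3))
P=cloud(d); r=np.hypot(P[...,0]-.444,P[...,1]-.403)
m=(r<.05)&(P[...,2]>.012)&(P[...,2]<.05); q=P[m];print(m.sum(),q.mean(0),q.max(0),q.min(0))
```

```text
[0.444  0.4021 0.1277] 0.4997634994229356 [-0.3174  0.5715 -0.5169]
115 [0.4482 0.4044 0.0202] [0.4695 0.4263 0.0304] [0.4274 0.3807 0.0123]
```

View pics/s3.png

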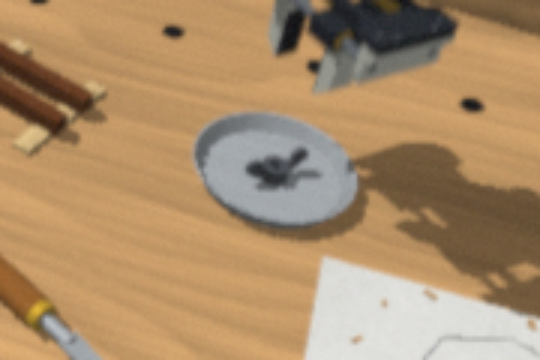

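The scene crop shows the nut upright in the dish. Its highest point is at z=0.030, as expected. Next is the washer.

Call:
jog_arm(
  rows=[
    [[2.5,-5,0],[0,0,0],0.6],
    [[5,-10,0],[0,0,0],0.6],
    [[7.5,-15,0],[0,0,0],0.6],
    [[10,-20,0],[0,0,0],0.6],
    [[12.5,-25,0],[0,0,0],0.6],
    [[15,-30,0],[0,0,0],0.6],
    [[17.5,-35,0],[0,0,0],0.6],
    [[20,-40,0],[0,0,0],0.6],
  ],
)

```text
clock: 8.65
position: [0.6449, 0.0009, 0.1265]
ee_rot: [1.225, 2.893, 0.001]
force: [0.9, 1.2, -0.3]
width: 0.595
gripper_force: 0.0
```

Call:
jog_arm(
  rows=[
    [[0.4,-0.8,0],[0,0,0],0.6],
    [[0.4,-0.8,-3],[0,0,0],0.6],
    [[0.4,-0.8,-5],[0,0,0],0.6],
    [[0.4,-0.8,-5],[0,0,0],0.6],
    [[0.4,-0.8,-5],[0,0,0],0.6],
  ],
)

```text
clock: 9.28
position: [0.6486, -0.0051, 0.0771]
ee_rot: [1.224, 2.893, 0.0]
force: [0.7, 0.6, 1.2]
width: 0.604
gripper_force: 0.0
```

Call:
jog_arm(
  rows=[
    [[0,-0.1,-1],[0,0,0],0.6],
    [[0,-0.1,-1.35],[0,0,0],0.6],
    [[0,-0.1,-1.35],[0,0,0],0.6],
    [[0,-0.1,-1.35],[0,0,0],0.35],
    [[0,-0.1,-1.35],[0,0,0],0.35],
    [[0,-0.1,-1.35],[0,0,0],0.35],
    [[0,-0.1,-1.35],[0,0,0],0.35],
  ],
  newtons=20,
)

```text
clock: 10.15
position: [0.6484, -0.0066, 0.0633]
ee_rot: [1.225, 2.893, 0.0]
force: [0.9, -0.2, 0.7]
width: 0.444
gripper_force: 20.0
```

Run:
```python
from h import *
s=arm.observe(); print(s['position'],s['width'],s['force'],s['gripper_force'])
```

```text
[ 0.64838751 -0.0065998   0.0632592 ] 0.44430736122036013 [ 0.86210405 -0.21928431  0.67670697] 20.000120024196804
```

Call:
jog_arm(
  rows=[
    [[0,0,1],[0,0,0],0.35],
    [[0,0,4],[0,0,0],0.35],
    [[-2,-1,5.5],[0,0,0],0.35],
    [[-5,-4,5.5],[0,0,0],0.35],
    [[-8,-8,5.5],[0,0,0],0.35],
    [[-11,-12,5.5],[0,0,0],0.35],
    [[-14,-16,5.5],[0,0,0],0.35],
    [[-14.3,-21,5.5],[0,0,0],0.35],
  ],
  newtons=30,
)

```text
clock: 11.15
position: [0.5033, -0.217, 0.1188]
ee_rot: [-1.224, -2.892, -0.002]
force: [2.2, -0.3, 0.7]
width: 0.438
gripper_force: 30.0
```

Call:
jog_arm(
  rows=[
    [[0,-5,0],[0,0,0],0.35],
    [[0,-10,0],[0,0,0],0.35],
    [[0,-15,0],[0,0,0],0.35],
    [[0,-19,0],[0,0,0],0.35],
    [[0,-22.4,0],[0,0,0],0.35],
    [[0,-22.4,0],[0,0,0],0.35],
    [[0,-22.4,0],[0,0,0],0.35],
  ],
)

```text
clock: 12.02
position: [0.5054, -0.4398, 0.1181]
ee_rot: [-1.225, -2.893, -0.001]
force: [-0.7, 0.2, -1.2]
width: 0.437
gripper_force: 30.0
```

Run:
```python
from h import *
np.set_printoptions(precision=4,suppress=True)
d=snap('wrist'); save(d,'w4.png'); s=d['s']; print(s['position'],s['width'],s['force'],s['joints'])
P=cloud(d); r=np.hypot(P[...,0]-.463,P[...,1]+.40)
for lo,hi in [(.010,.017),(.023,.029),(.04,.07)]:
    m=(r<.06)&(P[...,2]>lo)&(P[...,2]<hi); q=P[m]
    if len(q)>4: print(lo,len(q),cv2.minEnclosingCircle(q[:,:2].astype(np.float32)*1000),q.mean(0),q.max(0))
# washer in hand: points near tcp height
t=np.array(s['position']); r=np.hypot(P[...,0]-t[0],P[...,1]-t[1])
m=(r<.03)&(abs(P[...,2]-t[2]-.002)<.01); q=P[m]; print('hand',len(q),q.mean(0) if len(q) else '',np.percentile(q[:,2],[5,50,95]) if len(q) else '')
```

```text
[ 0.5054 -0.4398  0.1181] 0.4365693474219221 [-0.7035  0.1908 -1.1515] [ 0.3546  0.6322  0.4492  1.6001 -0.3145  0.9823  1.674 ]
0.01 4863 ((464.8805236816406, -403.3994140625), 39.969085693359375) [ 0.464  -0.4023  0.0162] [ 0.5041 -0.3639  0.017 ]
0.023 2195 ((463.4293212890625, -403.0650634765625), 20.813232421875) [ 0.463  -0.4027  0.0261] [ 0.4836 -0.3826  0.0288]
0.04 93 ((464.76470947265625, -403.4074401855469), 3.0007848739624023) [ 0.4644 -0.4029  0.0632] [ 0.4674 -0.4004  0.0675]
hand 3421 [ 0.5    -0.4339  0.1224] [0.1205 0.1222 0.126 ]
```

View pics/w4.png

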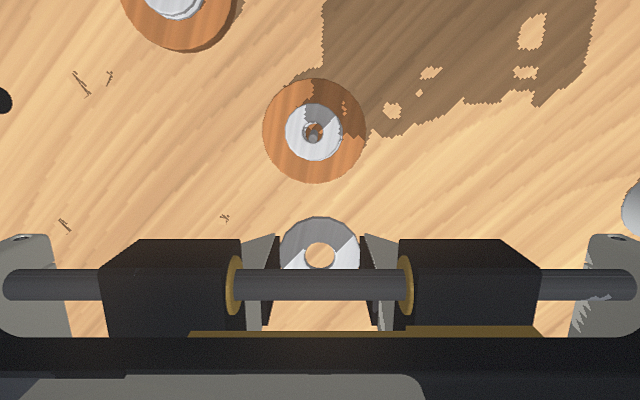

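The wrist view shows the held washer at (320,255) and the target spindle's wire at (313,133), i.e. (0.4648,-0.4034). I'll measure how the washer sits in the grip.

Run:
```python
from h import *
np.set_printoptions(precision=4,suppress=True)
d=snap('wrist'); s=d['s']
P=cloud(d); R=cv2.Rodrigues(s['ee_rot'])[0]; L=(P-s['position'])@R
m=(abs(L[...,1])<.012)&(L[...,0]>-.005)&(L[...,0]<.03)&(L[...,2]<.006)&(L[...,2]>-.012)
q=L[m]; print(len(q),'lead x',np.percentile(q[abs(q[:,1])<.002][:,0],[97,99.5,100]))
A=np.c_[q[:,:2],np.ones(len(q))]; c=np.linalg.lstsq(A,q[:,2],rcond=None)[0]; print('plane',c,np.std(A@c-q[:,2]))
# hole: colour not grey inside; hole edge along centre column, above
g=d['img'][:,:,0].astype(int)-d['img'][:,:,2]
for row in range(214,268,3): print(row,d['img'][row,320],L[row,320])
print(np.where(g[255,280:360]>40)[0]+280)
for u,v in [(303,255),(337,255),(320,241)]: print(L[v,u-2],L[v,u+3],L[v-2,u])
```

```text
1781 lead x [0.0211 0.0214 0.0216]
plane [ 0.0043  0.0011 -0.004 ] 0.0007823355446205855
214 [243 208 155] [-0.0158  0.0008  0.1182]
217 [94 93 98] [ 0.0212  0.0006 -0.0026]
220 [144 141 142] [ 0.0201  0.0006 -0.0039]
223 [140 138 136] [ 0.0187  0.0006 -0.0041]
226 [140 138 139] [ 0.0168  0.0006 -0.0034]
229 [139 139 138] [ 0.0155  0.0006 -0.0041]
232 [134 131 132] [ 0.0141  0.0006 -0.0043]
235 [138 136 136] [ 0.0125  0.0006 -0.0044]
238 [137 136 135] [ 0.0113  0.0006 -0.0053]
241 [133 134 136] [ 0.0095  0.0006 -0.0045]
244 [216 172 129] [-0.0436  0.0007  0.1179]
247 [212 170 128] [-0.046   0.0007  0.117 ]
250 [224 182 134] [-0.0495  0.0007  0.1184]
253 [234 192 144] [-0.0518  0.0007  0.117 ]
256 [229 190 140] [-0.0552  0.0007  0.1182]
259 [229 188 140] [-0.0586  0.0007  0.1191]
262 [233 193 145] [-0.061   0.0007  0.1181]
265 [233 192 143] [-0.0638  0.0007  0.1178]
[305 306 307 308 309 310 311 312 313 314 315 316 317 318 319 320 321 322
 323 324 325 326 327 328 329 330 331 332 333]
[ 0.0023 -0.0088 -0.0052] [-0.0535 -0.0117  0.1166] [ 0.0024 -0.0079 -0.0031]
[ 0.0011  0.0081 -0.0027] [ 0.002   0.0105 -0.0046] [ 0.0027  0.0091 -0.0038]
[ 0.0089 -0.0004 -0.0033] [ 0.0097  0.002  -0.0051] [ 0.0103  0.0006 -0.0041]
```

Call:
jog_arm(
  rows=[
    [[-2,1.8,0],[0,0,0],0.35],
    [[-4,3.6,-1],[0,0,0],0.35],
    [[-4,3.6,-2],[0,0,0],0.35],
    [[-4,3.6,-3],[0,0,0],0.35],
    [[-4,3.6,-3],[0,0,0],0.35],
    [[-4,3.6,-3],[0,0,0],0.35],
  ],
)

```text
clock: 12.88
position: [0.4657, -0.405, 0.0881]
ee_rot: [1.225, 2.893, -0.0]
force: [-0.2, 0.1, -0.7]
width: 0.434
gripper_force: 30.0
```

Call:
jog_arm(
  rows=[
    [[0,0.1,-1],[0,0,0],0.35],
    [[0,0.1,-3],[0,0,0],0.35],
    [[0,0.1,-5],[0,0,0],0.35],
    [[0,0.1,-5.8],[0,0,0],0.35],
    [[0,0.1,-6.1],[0,0,0],0.35],
    [[0,0.1,-6.1],[0,0,0],0.35],
  ],
)

```text
clock: 13.62
position: [0.4655, -0.4039, 0.0275]
ee_rot: [1.225, 2.892, -0.0]
force: [0.5, -0.0, -0.2]
width: 0.437
gripper_force: 30.0
```

Now I'll release, lift, and back off to a place where the wrist camera can check the result.

Call:
jog_arm(
  rows=[
    [[0,0,0],[0,0,0],0.6],
    [[0,0,0],[0,0,0],0.6],
    [[0,0,0],[0,0,0],0.6],
    [[0,0,3],[0,0,0],0.6],
    [[0,0,7],[0,0,0],0.6],
    [[1.5,-1.5,9],[0,0,0],0.6],
    [[4,-4,9],[0,0,0],0.7],
    [[4,-4,9],[0,0,0],0.7],
  ],
)

```text
clock: 14.62
position: [0.5067, -0.445, 0.1173]
ee_rot: [1.224, 2.891, -0.002]
force: [0.9, 0.8, 0.1]
width: 0.696
gripper_force: 0.0
```

Run:
```python
from h import *
np.set_printoptions(precision=4,suppress=True)
d=snap('wrist'); s=d['s']; print(s['position'],s['width'])
P=cloud(d); r=np.hypot(P[...,0]-.4648,P[...,1]+.4034)
m=(r<.03)&(P[...,2]>.02)&(P[...,2]<.045); q=P[m]
print(len(q),cv2.minEnclosingCircle(q[q[:,2]>.027][:,:2].astype(np.float32)*1000),np.percentile(q[:,2],[5,50,95]))
```

```text
[ 0.5067 -0.445   0.1173] 0.6961903025638875
2554 ((464.9296875, -403.3286437988281), 21.278236389160156) [0.0259 0.031  0.0323]
```

The washer lies flat on the stack, top at 0.031 and centred within 1 mm. Next is the caul.

Call:
jog_arm(
  rows=[
    [[0,5,0],[0,0,0],0.75],
    [[0,10,0],[0,0,0],0.75],
    [[0,15,0],[0,0,0],0.75],
    [[0,20,0],[0,0,0],0.75],
    [[1,25,0],[0,0,0],0.75],
    [[4,29,0],[0,0,0],0.75],
    [[7,33,0],[0,0,0],0.75],
    [[10,38,0],[0,0,0],0.75],
  ],
  newtons=20,
)

```text
clock: 15.68
position: [0.6049, -0.0629, 0.1171]
ee_rot: [-1.227, -2.892, 0.001]
force: [1.1, -0.3, -0.2]
width: 0.75
gripper_force: 0.0
```

Call:
jog_arm(
  rows=[
    [[3,4,0],[0,0,0],0.75],
    [[4.2,5.9,0],[0,0,0],0.75],
    [[4.2,5.9,-3],[0,0,0],0.75],
    [[4.2,5.9,-4],[0,0,0],0.75],
    [[4.2,5.9,-4],[0,0,0],0.75],
    [[4.2,5.9,-4],[0,0,0],0.75],
  ],
)

```text
clock: 16.42
position: [0.6475, -0.0055, 0.078]
ee_rot: [1.227, 2.891, 0.001]
force: [1.0, 0.0, 0.2]
width: 0.751
gripper_force: 0.0
```

Call:
jog_arm(
  rows=[
    [[0,0,-2],[0,0,0],0.75],
    [[0,0,-2.7],[0,0,0],0.75],
    [[0,0,-2.7],[0,0,0],0.75],
    [[0,0,-2.7],[0,0,0],0.45],
    [[0,0,-2.7],[0,0,0],0.45],
    [[0,0,-2.7],[0,0,0],0.45],
    [[0,0,-2.7],[0,0,0],0.45],
  ],
  newtons=20,
)

```text
clock: 17.3
position: [0.6475, -0.0046, 0.0504]
ee_rot: [1.225, 2.892, 0.0]
force: [0.6, 0.3, 2.4]
width: 0.581
gripper_force: 20.0
```

Call:
jog_arm(
  rows=[
    [[0,0,1.5],[0,0,0],0.45],
    [[0,0,4],[0,0,0],0.45],
    [[-2,-1.5,5],[0,0,0],0.45],
    [[-6,-4.5,5],[0,0,0],0.45],
    [[-10,-7.5,5],[0,0,0],0.45],
    [[-14,-10.5,5],[0,0,0],0.45],
    [[-18,-13.5,5],[0,0,0],0.45],
    [[-20.9,-15.7,5],[0,0,0],0.45],
  ],
)

```text
clock: 18.3
position: [0.4366, -0.1629, 0.101]
ee_rot: [1.227, 2.891, 0.001]
force: [0.5, -0.4, -0.9]
width: 0.578
gripper_force: 20.0
```

Call:
jog_arm(
  rows=[
    [[0,0,-1],[0,0,0],0.45],
    [[0,0,-4],[0,0,0],0.45],
    [[0,0,-6],[0,0,0],0.45],
    [[0,0,-6],[0,0,0],0.45],
  ],
)

```text
clock: 18.8
position: [0.4382, -0.1609, 0.0393]
ee_rot: [-1.224, -2.891, 0.0]
force: [0.7, -0.6, -0.0]
width: 0.577
gripper_force: 20.0
```

Run:
```python
from h import *
np.set_printoptions(precision=4,suppress=True)
d=snap('wrist'); save(d,'w5.png'); s=d['s']; print(s['position'],s['width'],s['force'])
P=cloud(d); R=cv2.Rodrigues(s['ee_rot'])[0]; L=(P-s['position'])@R
m=(abs(L[...,1])<.03)&(L[...,0]>-.005)&(L[...,0]<.04)&(L[...,2]<-.002)&(L[...,2]>-.02)
q=L[m]; A=np.c_[q[:,:2],np.ones(len(q))]; print(len(q),np.linalg.lstsq(A,q[:,2],rcond=None)[0],q.max(0))
m=(np.hypot(P[...,0]-.439,P[...,1]+.162)<.1)&(P[...,2]>.015)&(P[...,2]<.02); q=P[m]; print('floor',np.median(q[:,2]),cv2.minAreaRect(q[:,:2].astype(np.float32)*1000))
```

```text
[ 0.4382 -0.1609  0.0393] 0.5765767826431405 [ 0.659  -0.5794 -0.0119]
5452 [ 0.0824  0.0001 -0.0124] [ 0.026  0.03  -0.002]
floor 0.01839908203838278 ((439.72314453125, -162.4829559326172), (119.18904876708984, 118.90376281738281), 10.476625442504883)
```

View pics/w5.png

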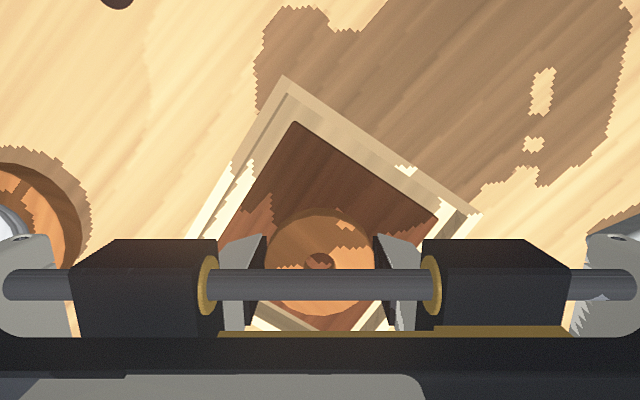

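The wrist view shows the caul held flat at (320,260), over the middle of the tray. I'll lower and release.

Call:
jog_arm(
  rows=[
    [[0,0,-1],[0,0,0],0.45],
    [[0,0,-1.6],[0,0,0],0.45],
    [[0,0,-1.9],[0,0,0],0.45],
    [[0,0,-1.9],[0,0,0],0.45],
    [[0,0,-1.9],[0,0,0],0.45],
  ],
)

```text
clock: 19.48
position: [0.4383, -0.1617, 0.0212]
ee_rot: [1.225, 2.893, 0.0]
force: [0.2, 0.3, -0.5]
width: 0.58
gripper_force: 20.0
```

Call:
jog_arm(
  rows=[
    [[0,0,0],[0,0,0],0.7],
    [[0,0,0],[0,0,0],0.7],
    [[0,0,0],[0,0,0],0.7],
    [[0,0,2],[0,0,0],0.7],
    [[0,0,6],[0,0,0],0.7],
    [[3,-3,11],[0,0,0],0.8],
    [[5,-4.5,12],[0,0,0],0.9],
    [[5,-4.5,12],[0,0,0],0.9],
  ],
)

```text
clock: 20.48
position: [0.4902, -0.208, 0.1423]
ee_rot: [1.225, 2.889, -0.0]
force: [-0.9, 0.1, -0.8]
width: 0.891
gripper_force: 0.0
```

Run:
```python
from h import *
np.set_printoptions(precision=4,suppress=True)
d=snap('wrist'); s=d['s']; print(s['position'],s['width'])
P=cloud(d); r=np.hypot(P[...,0]-.439,P[...,1]+.162)
m=(r<.045)&(P[...,2]>.026)&(P[...,2]<.05); q=P[m]
print(len(q),cv2.minEnclosingCircle(q[:,:2].astype(np.float32)*1000),np.percentile(q[:,2],[5,50,95]))
d=snap('top'); img=d['img']; P=cloud(d)
hsv=cv2.cvtColor(img,cv2.COLOR_RGB2HSV)
m=(np.hypot(P[...,0]-.4289,P[...,1]-.166)<.09)&(P[...,2]>.018); q=P[m]
print('rack strips',m.sum(),cv2.minAreaRect(q[:,:2].astype(np.float32)*1000))
```

```text
[ 0.4902 -0.208   0.1423] 0.8908638086998822
3534 ((439.7389221191406, -162.25257873535156), 26.856449127197266) [0.031  0.0324 0.0335]
rack strips 498 ((425.0270690917969, 168.3716278076172), (119.94546508789062, 56.252662658691406), 69.03350830078125)
```

The caul lies flat in the tray, top at 0.032. I'll take a quick look at the blank before gripping it.

Call:
jog_arm(
  rows=[
    [[3,5,1],[0,0,1],0.9],
    [[7,8,2],[0,0,3],0.9],
    [[11,11,2.5],[0,0,3],0.9],
    [[15,13,2.5],[0,0,3],0.9],
    [[19,14.5,2.5],[0,0,3],0.9],
    [[20.6,15.2,2.5],[0,0,3],0.9],
    [[20.6,15.2,2.5],[0,0,3],0.9],
    [[20.6,15.2,2.5],[0,0,3],0.9],
  ],
)

```text
clock: 21.58
position: [0.6927, -0.0551, 0.1653]
ee_rot: [-1.15, -2.922, 0.001]
force: [-0.7, -0.5, 0.3]
width: 0.901
gripper_force: 0.0
```

Run:
```python
from h import *
np.set_printoptions(precision=4,suppress=True)
d=snap('wrist'); s=d['s']; R=cv2.Rodrigues(s['ee_rot'])[0]; print(s['position'],s['width'],np.degrees(np.arctan2(R[1,1],R[0,1])))
P=cloud(d); r=np.hypot(P[...,0]-.648,P[...,1]+.006)
m=(r<.06)&(P[...,2]>.042)&(P[...,2]<.054); q=P[m]
print(len(q),cv2.minAreaRect(q[:,:2].astype(np.float32)*1000),np.percentile(q[:,2],[5,50,95]))
```

```text
[ 0.6927 -0.0551  0.1653] 0.9013975337799308 47.04788227642919
6392 ((648.072265625, -6.254772186279297), (64.0846939086914, 64.17658233642578), 47.62717056274414) [0.0473 0.0484 0.0496]
```

Call:
jog_arm(
  rows=[
    [[-2.5,3,-3],[0,0,0],0.9],
    [[-4.5,4.9,-6],[0,0,0],0.9],
    [[-4.5,4.9,-8],[0,0,0],0.9],
    [[-4.5,4.9,-8],[0,0,0],0.9],
    [[-4.5,4.9,-8],[0,0,0],0.9],
  ],
)

```text
clock: 22.25
position: [0.6504, -0.0071, 0.0872]
ee_rot: [1.151, 2.921, 0.0]
force: [0.3, 0.4, 0.8]
width: 0.9
gripper_force: 0.0
```

Call:
jog_arm(
  rows=[
    [[-0.2,0.1,-3],[0,0,0],0.9],
    [[-0.2,0.1,-5],[0,0,0],0.9],
    [[-0.2,0.1,-5.4],[0,0,0],0.9],
    [[-0.2,0.1,-5.4],[0,0,0],0.9],
    [[-0.2,0.1,-5.4],[0,0,0],0.55],
    [[-0.2,0.1,-5.4],[0,0,0],0.55],
    [[-0.2,0.1,-5.4],[0,0,0],0.55],
    [[-0.2,0.1,-5.4],[0,0,0],0.55],
  ],
  newtons=25,
)

```text
clock: 23.25
position: [0.6477, -0.0046, 0.0326]
ee_rot: [1.149, 2.923, 0.001]
force: [-0.7, -0.1, 5.3]
width: 0.694
gripper_force: 25.0
```

Call:
jog_arm(
  rows=[
    [[0,0,1.5],[0,0,0],0.55],
    [[0,0,4.5],[0,0,0],0.55],
    [[0,0,7.5],[0,0,0],0.55],
    [[-3,3,7.8],[0,0,4],0.55],
    [[-7,7,7.8],[0,0,10],0.55],
    [[-11,11,7.8],[0,0,16],0.55],
    [[-15,14,7.8],[0,0,22],0.55],
    [[-16.8,15.2,7.8],[0,0,22],0.55],
  ],
  newtons=30,
)

```text
clock: 24.25
position: [0.4768, 0.1495, 0.1107]
ee_rot: [-0.562, -3.09, -0.001]
force: [0.7, 0.4, -1.3]
width: 0.695
gripper_force: 30.0
```

Call:
jog_arm(
  rows=[
    [[0,0,0],[0,0,0],0.55],
    [[0,0,0],[0,0,0],0.55],
  ],
)

```text
clock: 24.5
position: [0.4804, 0.1468, 0.1106]
ee_rot: [0.571, 3.088, 0.001]
force: [0.4, -0.8, -0.3]
width: 0.692
gripper_force: 30.0
```

Run:
```python
from h import *
np.set_printoptions(precision=4,suppress=True)
d=snap('wrist'); save(d,'w6.png'); s=d['s']; R=cv2.Rodrigues(s['ee_rot'])[0]; print(s['position'],s['width'],np.degrees(np.arctan2(R[1,1],R[0,1])))
P=cloud(d); r=np.hypot(P[...,0]-.425,P[...,1]-.168)
for lo,hi in ((.018,.03),(.005,.017)):
    m=(r<.1)&(P[...,2]>lo)&(P[...,2]<hi); q=P[m]
    print(len(q),cv2.minAreaRect(q[:,:2].astype(np.float32)*1000),np.percentile(q[:,2],[5,50,95]))
L=(P-s['position'])@R
m=(abs(L[...,1])<.028)&(L[...,0]>0)&(L[...,0]<.04)&(L[...,2]<-.01)&(L[...,2]>-.024); q=L[m]
print('blank lead',np.percentile(q[:,0],[95,99,100]),np.percentile(q[:,2],[5,50,95]))
```

```text
[0.4804 0.1468 0.1106] 0.6917843087165005 69.0398922874032
7808 ((425.5358581542969, 169.1975860595703), (120.38827514648438, 55.43854904174805), 68.9691390991211) [0.0231 0.0244 0.0255]
5142 ((424.33062744140625, 169.98471069335938), (117.00753021240234, 116.85820007324219), 68.48006439208984) [0.0054 0.0064 0.0078]
blank lead [0.0301 0.0304 0.0309] [-0.0168 -0.0158 -0.0143]
```

View pics/w6.png

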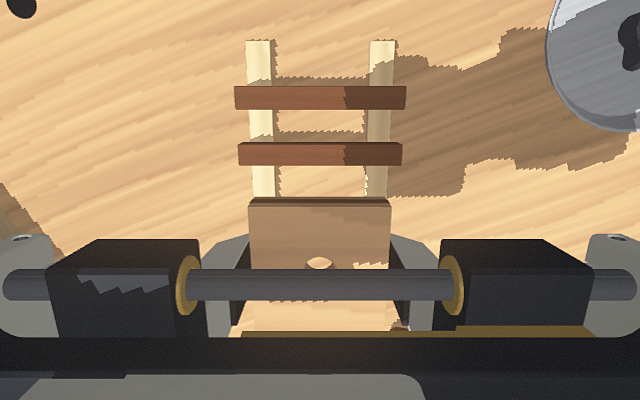

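The wrist view shows the blank held square at (320,235), with the strips ahead at rows 98 and 153, parallel to it. Rack centre is (0.4253,0.1693).

Call:
jog_arm(
  rows=[
    [[-2.5,1,0],[0,0,0],0.55],
    [[-5.6,2.3,-1],[0,0,0],0.55],
    [[-5.6,2.3,-4],[0,0,0],0.55],
    [[-5.6,2.3,-6.5],[0,0,0],0.55],
    [[-5.6,2.3,-7.8],[0,0,0],0.55],
    [[-5.6,2.3,-8.2],[0,0,0],0.55],
    [[-5.6,2.3,-8.4],[0,0,0],0.55],
    [[-5.6,2.3,-8.4],[0,0,0],0.55],
  ],
)

```text
clock: 25.55
position: [0.4239, 0.1705, 0.0267]
ee_rot: [0.571, 3.088, 0.001]
force: [0.1, 0.2, -0.7]
width: 0.693
gripper_force: 30.0
```

Call:
jog_arm(
  rows=[
    [[0,0,0],[0,0,0],0.9],
    [[0,0,0],[0,0,0],0.9],
    [[0,0,0],[0,0,0],0.9],
    [[0,0,2],[0,0,0],0.9],
    [[0,0,6],[0,0,0],0.9],
    [[3,-1.2,10],[0,0,0],0.9],
    [[7,-2.8,10],[0,0,0],0.9],
    [[7,-2.8,10],[0,0,0],0.9],
  ],
)

```text
clock: 26.55
position: [0.4962, 0.1409, 0.1268]
ee_rot: [0.574, 3.085, 0.001]
force: [-0.2, 0.5, -0.7]
width: 0.899
gripper_force: 0.0
```

Run:
```python
from h import *
np.set_printoptions(precision=4,suppress=True)
d=snap('wrist'); s=d['s']; print(s['position'],s['width'])
P=cloud(d); r=np.hypot(P[...,0]-.425,P[...,1]-.169)
m=(r<.06)&(P[...,2]>.036)&(P[...,2]<.06); q=P[m]
print(len(q),cv2.minAreaRect(q[:,:2].astype(np.float32)*1000),np.percentile(q[:,2],[5,50,95]))
d=snap('scene'); save(d,'s7.png'); P=cloud(d)
for n,x,y,lo in [('nut',.444,.4025,.012),('washer',.4649,-.4033,.024),('caul',.4397,-.1623,.026),('bottle',.7117,-.2453,.02)]:
    r=np.hypot(P[...,0]-x,P[...,1]-y); m=(r<.045)&(P[...,2]>lo); q=P[m]; print(n,len(q),np.median(q,axis=0),q.max(0))
```

```text
[0.4962 0.1409 0.1268] 0.8990791386491102
8579 ((425.9378662109375, 170.6339569091797), (64.16742706298828, 64.17349243164062), 68.89631652832031) [0.0412 0.0424 0.0435]
nut 111 [0.4473 0.4052 0.0189] [0.4699 0.4264 0.0334]
washer 100 [ 0.469  -0.4007  0.0296] [ 0.489  -0.3813  0.0634]
caul 168 [ 0.4459 -0.161   0.0305] [ 0.4717 -0.1338  0.0362]
bottle 855 [ 0.7294 -0.2345  0.0872] [ 0.7467 -0.2169  0.1518]
```

View pics/s7.png

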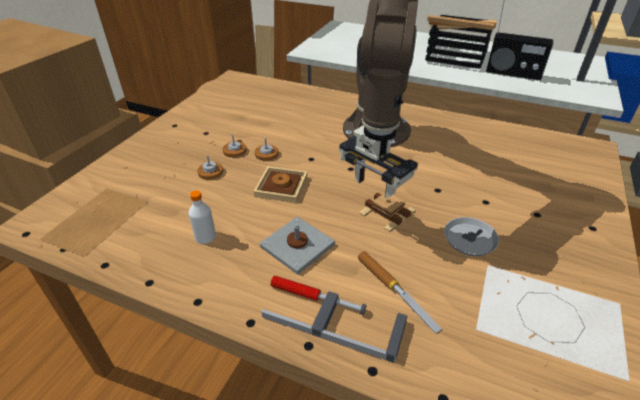

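The scene view shows the nut in the dish (473,236), the caul in the tray (282,180), a bare stud (297,240) and the bottle unmoved. The blank is partly hidden by the gripper here. The wrist depth shows it at 0.042 height, level, about 1.5 mm off the rack's centre and square to it.

```bash
python3 -c "
from cell import arm
print(arm.sign_off())"
```

```text
the job is handed in; nothing more can be done
None
```

The press is apart and the job is handed in: by the camera checks, the nut, washer, caul and blank each lie in their set place and the glue bottle was not touched; the sign-off returned no verdict.

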